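Dock the tube rack in the sampler

TASK

Load the tube sampler, by pushing with the fingertips only: grip and lift nothing. First swing the retainer bar out of the loading lane, then push the tube rack along the bench into line with the lane and in between the rails until its leading end is fully home against the end stop, and last swing the bar fully shut behind it. Push gently, keep the rack upright, leave everything else on the bench where it stands, and draw the hand clear at the end.

Things in the scene. Friction and masses are not known exactly. Their poses are not given: they have to be found in the camera images.
- sampler: Tube sampler, fixed: white housing 150 x 150 mm, 186 mm high (needle arm to 236 mm), with a loading lane out of its left side. Origin: on the bench, mid-lane, in the plane of the end stop. +y runs out along the lane (the rack is pushed along -y), +x to the far side, z up. Two rails 25 mm high, 66 mm apart inside, from y = 0 to 155 mm. No floor in the lane: the rack slides on the bench.
- lane_mouth (a point): On the bench in the middle of the lane's mouth, 200 mm from the stop; axes as the sampler's. From 155 mm to here flared lips, 25 mm high, spread the rails to 124 mm apart at the mouth. The needle arm overhangs only the innermost 37 mm of the lane and reaches down to 150 mm above the bench.
- rack_home (a point): Where the rack's origin is when it is fully home: on the bench, in the lane, 66 mm from the stop; axes as the sampler's.
- retainer (a joint): Angle of the retainer bar (rad): 0 = shut, square across the lane, 3 mm behind a rack that is home; grows as its free end swings outwards, away from the housing (clockwise from above); 1.57 = parallel to the lane on its far side, clear of it; 1.9 = end of travel. It cannot swing inwards past 0. Stiff pivot (0.04 N m): it stays where it is left. It starts 0 to 0.5 open.
- retainer_knob (a point): Middle of the black upright knob on the bar's free end: 16 mm in diameter, reaching from 48 to 80 mm above the bench (this point at 64 mm), 93 mm from the pivot axis. The bar itself is 10 mm wide and lies 31 to 41 mm above the bench, over the rails.
- retainer_pivot (a point): The bar's upright pivot axis, at 36 mm height on the far rail (48 mm to the far side of the lane's middle, 140 mm out from the stop).
- rack: Blue tube rack, loose, 60 (x) x 132 (y) x 75 mm high, 0.2 kg. Origin: centre of its underside. Its -y end leads into the lane. Ends: flat walls 60 mm wide, 75 mm high. Three capped tubes, fixed in it, stand in the leading places of the far row (x = 2 to 22 mm, y = -58 to 10 mm), tops 118 mm above the bench. Starts outside the lane, on the robot's side of its line, turned up to 0.35 rad from it.
- rack_side (a point): Middle of the rack's long side that faces the robot, at the height of the middle shelf's edge (35 mm above the bench, 27 mm from the rack's middle). The long sides are open: only this edge, a like edge at 72 to 75 mm and the 3 mm base plate (30 mm from the middle) are there to push on, besides the end walls' edges.
- beaker: Glass beaker, 61 x 55 x 70 mm high, bystander; origin at the centre of its underside.
- bottle: Amber reagent bottle, 54 mm in diameter, 131 mm high, bystander; origin at the centre of its underside.
- petri: Petri dish with lid, 63 mm in diameter, 14 mm high, bystander; origin at the centre of its underside.
- pipette: Pipette lying on the bench, 254 mm long (y) by 52 mm, 27 mm high, bystander; origin at the centre of its underside.
- timer: Small bench timer, 38 x 62 mm, 58 mm high, bystander; origin at the centre of its underside.
- strip_carton: Small carton, 51 x 110 mm, 72 mm high, bystander; origin at the centre of its underside.
There are look-alikes about, which are no part of the job. There is more than one size of the rack; the job needs the larger.

How it is judged:
By the outcome, as a careful person would: the job done as asked, in the order asked, and still so for the second after the job is handed in, with the robot touching nothing.
It also fails if it takes over 72 s, if anything falls off the work surface, if the arm or the gripper's body presses on something with over 40 N, if the wrist force passes 120 N, or if a joint passes its speed limit or range.

ROBOT

A 7-joint arm with a two-finger parallel gripper is mounted at the origin on a cart in front of the work surface, level with it; the furniture and walls round the work are solid. World frame = base frame: x ahead of the robot, y to its left, z up, the work surface at z = 0. Lengths are in m, angles in rad, forces in N, time in s.
With the tool pointing down it reaches from about 0.425 to 1.025 m from the base axis. Payload 9.4 kg.
Tool frame: the origin (TCP) lies midway between the tips of the shut fingers; the grasp point (between the pads) lies 19 mm behind it; z points along the fingers, y is the line along which they close (so a half turn about z gives the same grasp; the last joint's range is limited). The gripper opens to 93 mm and grips with 3 to 60 N. Pads are 15 mm wide; open, the fingers measure 128 mm over their backs; the gripper's body (75 mm by 188 mm) begins 65 mm behind the grasp point.
Start: joints at [1.24, 0.599, -0.003, 1.599, 0.002, 0.943, -0.08], TCP at [0.182, -0.702, 0.219] pointing down, gripper open.
Joint ranges: [-2.57, 2.57], [-0.35, 1.97], [-1.29, 1.29], [0.11, 2.56], [-1.05, 4.19], [0.11, 1.86], [-2.63, 2.63]. Speed limits (rad/s): [2.22, 2.22, 3.01, 3.01, 3.14, 3.14, 3.14].

INTERFACE

Orientations are given as a 3x3 rotation matrix whose columns are the frame's x, y, z axes.
In Python, from bench import bot, optics, finder gives the robot as it stands. The module is installed in compiled form; this text tells all that it offers.
- The arm moves only by the shell command python3 -m pendant 'ROWS' [FORCE]. ROWS is JSON, a list of rows, each a list of 7 numbers: the shift along the tool's x, y, z in mm, then the turn, a rotation vector about the tool's x, y, z in rad, then the finger opening in mm, from 0 to 93. In form: [[x, y, z, wx, wy, wz, fingers], ...]. A call has 1 to 8 rows; each row is the pose to reach, as a shift and turn from the pose commanded when the call began, along the tool's axes at that moment; what a row does not reach only later rows make up. A row lasts 1/8 s, in which the tool goes at most 62.5 mm and 10.7 degrees, less where a joint would pass 70% of its speed; a pose out of reach is approached as far as the arm can. A call with a gripper value outside its range is refused whole. The fingers move at their own pace and stop on an object; FORCE is the grip in N (left out, the last holds). Time passes only in rows, so rows that repeat a pose let the fingers close. It gives the time, the measured TCP pose, the force, the opening and the grip force at its end, in the units of the state.
- bot.observe(): the state, without advancing time (a new reading comes with each control period).
- optics.snapshot(name): name is "side" or "top"; returns a dict with "color" (480x640x3 uint8, red, green, blue), "vertical_fov" (degrees; the focal length in pixels is half the picture's height over the tangent of half this angle, whatever the lens; pixels are square), "cx", "cy" (the principal point, pixels), "extrinsics" (4x4, takes a point from camera to world coordinates). Camera axes: x right, y up, looking along -z (the intrinsics and any distortion apply to the point x, -y, -z); pixel columns grow to the right and rows downward; lengths in m; the calibration is good to about 2 mm. A picture is of the moment at which its call begins. There is no depth.
- bot.job_done(): hands the job in; it is judged then, once.
Trained networks look in the newest picture that a camera, given by its name, has taken for a name from the list of things; names that differ only in an ending like _2 or _b are one class to them, and where a whole thing is asked for, a point or a joint stands for the part that bears it (a point fixed in the world has none). Each returns a list of dicts, best first, with "p" (0 to 1); they miss things now and then, are a little off and sometimes report something else, mostly with a low value. They report only what shows in the picture. A call takes as long as a camera call. They do not tell look-alikes from the thing itself.
- finder.boxes_of(label, camera): "box" ([centre column, centre row, width, height] in pixels, round what is visible of it).
- finder.mark_of(label, camera): "xy" ([column, row] in pixels: a listed point, or the origin of a listed thing).
The state is a dict: "time_s": time; "joint_positions": joint angles; "joint_vel": joint speeds; "joint_torque": joint torques, N m; "ee_pos": TCP position; "orientation": TCP orientation; "ft_force": force on the tool from outside, world axes, zero at the start; "wrist_torque": the same for the moment, N m; "width": finger opening in m; "finger_force": force on a finger pad.
Only numpy, scipy, OpenCV 4.12 (cv2) and the standard library are available. Lean on these libraries where they do the work, as an engineer would, in place of code of your own. Each camera call takes 0.05 s, during which the arm holds its last target. There are 200 camera calls.

## Working session

There is one attempt and no reset: what is moved stays moved. The work goes in short steps, Python scripts to look and compute and a shell command to move; the robot and the scene stay as the last step left them, time stands still between calls to the robot, and variables do not carry over. Pictures are saved under pics/ and viewed, at most 14 in all, crops included, and the job is handed in when it is done.

```bash
mkdir -p pics; cat > h.py <<'E'
import numpy as np, cv2
from bench import bot, optics, finder
def snap(n,f=None):
    s=optics.snapshot(n)
    if f: cv2.imwrite('pics/'+f,s['color'][:,:,::-1])
    return s
def ray(s,u,v):
    f=240/np.tan(np.radians(s['vertical_fov'])/2); E=np.array(s['extrinsics'])
    d=np.array([(u-s['cx'])/f,-(v-s['cy'])/f,-1.])
    return E[:3,3],E[:3,:3]@d
def at(s,u,v,z):
    o,d=ray(s,u,v); return o+d*(z-o[2])/d[2]
def proj(s,P):
    f=240/np.tan(np.radians(s['vertical_fov'])/2); E=np.array(s['extrinsics'])
    c=E[:3,:3].T@(np.array(P)-E[:3,3]); return np.array([s['cx']-f*c[0]/c[2],s['cy']+f*c[1]/c[2]])
E
python3 - <<'E'
from h import *
np.set_printoptions(precision=3,suppress=True)
o=bot.observe(); print({k:np.round(v,3).tolist() for k,v in o.items()})
for n in('top','side'):
    s=snap(n,n+'0.png'); print(n,[k for k in s if k!='color'],s['vertical_fov'],s['cx'],s['cy'],{k:v for k,v in s.items() if 'dist' in k or 'lens' in k}); print(np.array(s['extrinsics']))
    for l,z in dict(sampler=0,lane_mouth=0,rack_home=0,retainer_knob=.064,retainer_pivot=.036,rack=0,rack_side=.035,beaker=0,bottle=0,petri=0,pipette=0,timer=0,strip_carton=0).items():
        print(l,[(np.round(m['xy']).tolist(),round(m['p'],2),at(s,*m['xy'],z)[:2].round(3).tolist()) for m in finder.mark_of(l,n)[:3]])
E
```

```text
{'time_s': 0.0, 'joint_positions': [1.24, 0.6, -0.003, 1.6, 0.002, 0.943, -0.08], 'joint_vel': [-0.0, 0.002, -0.001, 0.001, 0.001, -0.003, 0.001], 'joint_torque': [-0.001, -76.507, 1.497, -25.235, -0.052, 0.017, 0.0], 'ee_pos': [0.182, -0.701, 0.218], 'orientation': [[0.968, 0.251, -0.001], [0.251, -0.968, 0.002], [-0.0, -0.002, -1.0]], 'ft_force': [0.579, 0.951, 0.17], 'wrist_torque': [0.022, -0.018, -0.028], 'finger_force': 0.0, 'width': 0.093}
top ['vertical_fov', 'cx', 'cy', 'extrinsics'] 54.3680507951811 317.6685701689818 237.9569474703391 {}
[[-0.008  0.99  -0.142  0.395]
 [-1.    -0.011 -0.021 -0.034]
 [-0.023  0.142  0.99   1.235]
 [ 0.     0.     0.     1.   ]]
sampler [([408.0, 228.0], 0.79, [0.598, -0.248])]
lane_mouth []
rack_home [([386.0, 235.0], 0.9, [0.579, -0.191])]
retainer_knob [([197.0, 326.0], 0.75, [0.347, 0.291]), ([368.0, 163.0], 0.7, [0.757, -0.14]), ([356.0, 244.0], 0.57, [0.548, -0.107])]
retainer_pivot [([358.0, 207.0], 0.59, [0.647, -0.114])]
rack [([272.0, 249.0], 0.76, [0.545, 0.115]), ([331.0, 286.0], 0.66, [0.445, -0.041]), ([359.0, 210.0], 0.43, [0.6
[... 913 characters left out ...]
ner_knob [([313.0, 260.0], 0.63, [0.553, -0.094])]
retainer_pivot [([350.0, 271.0], 0.88, [0.635, -0.102]), ([305.0, 170.0], 0.67, [0.526, 0.278])]
rack [([268.0, 260.0], 0.86, [0.445, -0.033]), ([314.0, 220.0], 0.82, [0.55, 0.114])]
rack_side [([297.0, 210.0], 0.78, [0.51, 0.112]), ([273.0, 253.0], 0.72, [0.458, -0.043]), ([315.0, 261.0], 0.35, [0.556, -0.069])]
beaker [([389.0, 235.0], 0.63, [0.74, 0.055])]
bottle [([414.0, 298.0], 0.86, [0.778, -0.151])]
petri [([254.0, 299.0], 0.94, [0.421, -0.153])]
pipette [([242.0, 168.0], 0.84, [0.344, 0.338])]
timer [([307.0, 172.0], 0.84, [0.529, 0.317])]
strip_carton [([217.0, 382.0], 0.84, [0.367, -0.367]), ([311.0, 218.0], 0.61, [0.545, 0.119])]
```

View pics/top0.png

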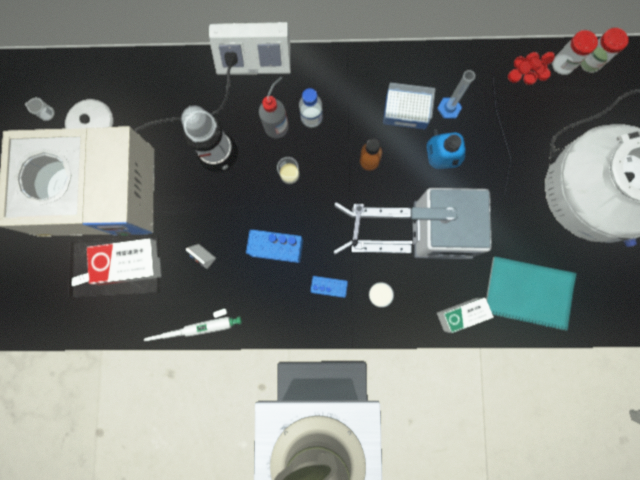

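View pics/side0.png

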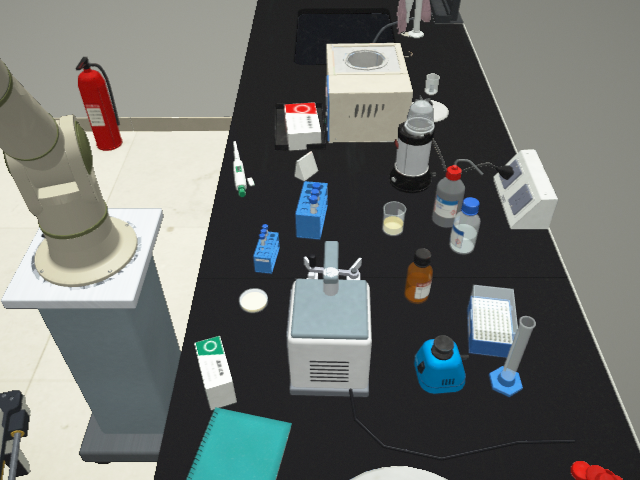

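```bash
python3 - <<'E'
from h import *
a=cv2.imread('pics/top0.png')[180:300,235:435]; b=cv2.imread('pics/side0.png')[160:310,240:400]
cv2.imwrite('pics/topc.png',cv2.resize(a,None,fx=4,fy=4,interpolation=cv2.INTER_CUBIC))
cv2.imwrite('pics/sidec.png',cv2.resize(b,None,fx=4,fy=4,interpolation=cv2.INTER_CUBIC))
t=cv2.imread('pics/top0.png',0).astype(float)
d=np.diff(cv2.GaussianBlur(t,(5,5),1),axis=0)
P=[]
for u in list(range(5,250,20))+list(range(390,640,20)):
    P.append((u,335+np.argmax(d[335:365,u])))
print('front',P)
print('back',[(u,20+np.argmin(d[20:60,u])) for u in range(5,640,25)])
s=cv2.imread('pics/side0.png',0).astype(float)
d=np.diff(cv2.GaussianBlur(s,(5,5),1),axis=1)
print('sideL',[(150+np.argmin(d[v,150:262]),v) for v in range(5,480,25)])
E
```

```text
front [(5, np.int64(350)), (25, np.int64(350)), (45, np.int64(350)), (65, np.int64(349)), (85, np.int64(349)), (105, np.int64(349)), (125, np.int64(349)), (145, np.int64(349)), (165, np.int64(349)), (185, np.int64(349)), (205, np.int64(349)), (225, np.int64(349)), (245, np.int64(348)), (390, np.int64(348)), (410, np.int64(348)), (430, np.int64(347)), (450, np.int64(347)), (470, np.int64(347)), (490, np.int64(347)), (510, np.int64(347)), (530, np.int64(347)), (550, np.int64(347)), (570, np.int64(347)), (590, np.int64(347)), (610, np.int64(346)), (630, np.int64(346))]
back [(5, np.int64(48)), (30, np.int64(48)), (55, np.int64(47)), (80, np.int64(47)), (105, np.int64(46)), (130, np.int64(46)), (155, np.int64(45)), (180, np.int64(45)), (205, np.int64(44)), (230, np.int64(44)), (255, np.int64(36)), (280, np.int64(36)), (305, np.int64(42)), (330, np.int64(41)), (355, np.int64(41)), (380, np.int64(40)), (405, np.int64(40)), (430, np.int64(39)), (455, np.int64(39)), (480, np.int64(38)), (505, np.int64(38)), (530, np.int64(37)), (555, np.int64(37)), (580, np.int64(50)), (605, np.int64(58)), (630, np.int64(35))]
sideL [(np.int64(256), 5), (np.int64(250), 30), (np.int64(245), 55), (np.int64(239), 80), (np.int64(234), 105), (np.int64(228), 130), (np.int64(223), 155), (np.int64(252), 180), (np.int64(212), 205), (np.int64(207), 230), (np.int64(201), 255), (np.int64(196), 280), (np.int64(190), 305), (np.int64(185), 330), (np.int64(225), 355), (np.int64(231), 380), (np.int64(168), 405), (np.int64(163), 430), (np.int64(158), 455)]
```

View pics/topc.png

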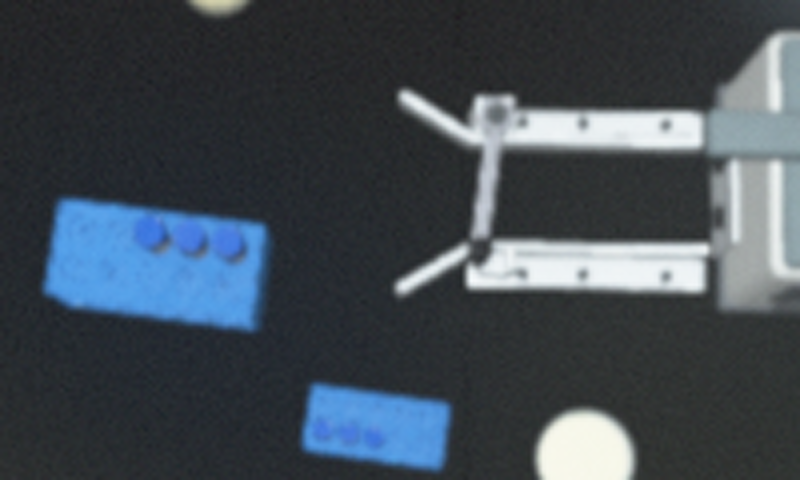

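View pics/sidec.png

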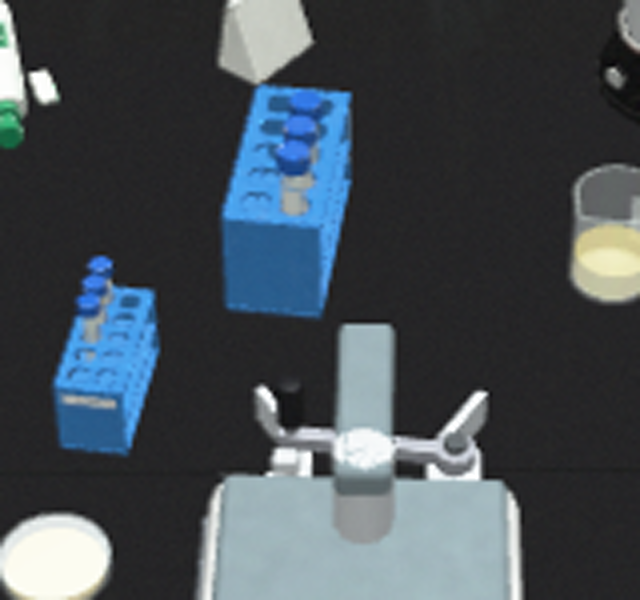

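```bash
cat > m.py <<'E'
from h import *
np.set_printoptions(precision=4,suppress=True)
t=optics.snapshot('top');s=optics.snapshot('side')
T=lambda c,r,z:at(t,235+c/4-.375,180+r/4-.375,z)[:2]
S=lambda c,r,z:at(s,240+c/4-.375,160+r/4-.375,z)[:2]
R=[T(*p,.075) for p in((60,198),(268,225),(258,330),(45,293))]
print('rack top',np.array(R),np.mean(R,0),[np.linalg.norm(R[i]-R[i-1]) for i in range(4)])
RS=[S(*p,.075) for p in((258,87),(351,92),(322,228),(223,218))]
print('rack side',np.array(RS),np.mean(RS,0),[np.linalg.norm(RS[i]-RS[i-1]) for i in range(4)])
print('base lead side',S(228,308,0),S(322,316,0))
for z in(.003,.025):print('bolts',z,[T(*p,z) for p in((522,122),(665,125),(521,275),(664,277))])
print('pivot',T(496,114,.045),S(458,440,.05)); print('knob top',T(480,250,.08),'mid',T(480,250,.064),'side',S(291,385,.08))
print('rail ends near',T(467,292,0.),T(706,292,0.),'far',T(470,98,.025),T(704,112,.025), 'lips tips',T(401,290,.025),T(403,92,.025))
E
python3 m.py
```

```text
rack top [[0.5865 0.1621]
 [0.5678 0.0308]
 [0.5017 0.0372]
 [0.5263 0.1708]] [0.5456 0.1002] [np.float64(0.06082580525523477), np.float64(0.13267474372261465), np.float64(0.06639671093461728), np.float64(0.13581256335846315)]
rack side [[0.5266 0.1764]
 [0.586  0.1709]
 [0.5682 0.0396]
 [0.5088 0.0489]] [0.5474 0.1089] [np.float64(0.1287408648775873), np.float64(0.059657013684529345), np.float64(0.13254114126049127), np.float64(0.06009071330018305)]
base lead side [0.5092 0.05  ] [0.5676 0.0426]
bolts 0.003 [array([ 0.6464, -0.1359]), array([ 0.6431, -0.2313]), array([ 0.5431, -0.1329]), array([ 0.5408, -0.2272])]
bolts 0.025 [array([ 0.6419, -0.1341]), array([ 0.6387, -0.2278]), array([ 0.5405, -0.1311]), array([ 0.5382, -0.2238])]
pivot [ 0.6433 -0.1157] [ 0.6443 -0.1109]
knob top [ 0.5498 -0.1016] mid [ 0.552  -0.1025] side [ 0.5518 -0.0974]
rail ends near [ 0.5325 -0.0971] [ 0.5308 -0.255 ] far [ 0.6585 -0.1002] [ 0.6471 -0.2536] lips tips [ 0.5315 -0.053 ] [ 0.6631 -0.056 ]
```

Big rack: tubes at top px (273,240), large blue box 247–302 × 229–262; the smaller look-alike is at (330,286). The big one has a 132 × 60 mm top and tubes in the far leading places, so it fits, and the crop confirmed that. The bar lies nearly shut from the pivot at px (358,208) to the knob at (355,242).

```bash
cat > go.py <<'E'
# usage: go.py x y z psi [tilt] [dx dy dz offsets]: prints shift(mm)+turn in tool axes from the present pose
import sys
from h import *
from scipy.spatial.transform import Rotation as Ro
def target(psi,tilt=0):
    R=np.array([[-np.sin(psi),np.cos(psi),0],[np.cos(psi),np.sin(psi),0],[0,0,-1.]]).T
    R=np.column_stack([[-np.sin(psi),np.cos(psi),0],[np.cos(psi),np.sin(psi),0],[0,0,-1.]])
    return R@Ro.from_euler('y',tilt).as_matrix()   # tilt>0: tips lead along tool x
def rel(o,p,psi,tilt=0):
    R=np.array(o['orientation']); return (R.T@(np.array(p)-o['ee_pos'])*1000).round(0), Ro.from_matrix(R.T@target(psi,tilt)).as_rotvec().round(3)
if __name__=='__main__':
    o=bot.observe(); a=list(map(float,sys.argv[1:]))
    for i in range(0,len(a),5):
        p,w=rel(o,a[i:i+3],a[i+3],a[i+4]); print(p.tolist(),w.tolist())
E
python3 go.py .30 -.55 .29 -.9 0  .549 -.127 .29 -.14 0
```

```text
[152.0, -117.0, -71.0] [-0.0, 0.0, -0.417]
[500.0, -464.0, -71.0] [-0.0, -0.0, -1.177]
```

```bash
python3 -m pendant '[[0,0,-70,0,0,0,0],[60,-50,-71,0,0,-0.15,0],[110,-95,-71,0,0,-0.3,0],[160,-140,-71,0,0,-0.45,0],[210,-190,-71,0,0,-0.6,0],[260,-240,-71,0,0,-0.75,0],[310,-285,-71,0,0,-0.9,0],[360,-330,-71,0,0,-1.0,0]]'; python3 go.py .549 -.127 .25 -.14 0  .549 -.127 .057 -.14 0
```

```text
time_s: 2.5
ee_pos: [0.4204, -0.3334, 0.29]
orientation: [[0.308, 0.951, 0.001], [0.951, -0.308, -0.001], [-0.0, 0.001, -1.0]]
ft_force: [1.1, 0.1, 1.0]
width: 0.0175
finger_force: 0.0
[236.0, 59.0, 40.0] [0.001, 0.0, -0.173]
[236.0, 59.0, 233.0] [0.001, 0.0, -0.173]
```

```bash
python3 -m pendant '[[60,15,0,0,0,-0.05,0],[120,30,0,0,0,-0.1,0],[180,45,0,0,0,-0.15,0],[236,59,0,0,0,-0.173,0],[236,59,50,0,0,-0.173,0],[236,59,100,0,0,-0.173,0],[236,59,100,0,0,-0.173,0]]'; python3 - <<'E'
from h import *
s=snap('side','side1.png');t=snap('top','top1.png')
o=bot.observe();print(proj(s,o['ee_pos']),proj(t,o['ee_pos']))
a=s['color'][190:310,240:400,::-1];b=t['color'][180:280,300:440,::-1]
cv2.imwrite('pics/c1.png',np.hstack([cv2.resize(a,(400,300),interpolation=2),cv2.resize(b,(400,300),interpolation=2)]))
E
python3 go.py .549 -.127 .057 -.14 0
```

```text
time_s: 3.38
ee_pos: [0.5473, -0.1288, 0.187]
orientation: [[0.143, 0.99, -0.006], [0.99, -0.143, 0.001], [0.0, -0.006, -1.0]]
ft_force: [-0.4, 0.0, 0.9]
width: 0.0003
finger_force: 0.0
[310.22429209 228.56264515] [369.60678712 235.48441932]
[2.0, -1.0, 134.0] [0.0, -0.0, -0.004]
```

View pics/c1.png

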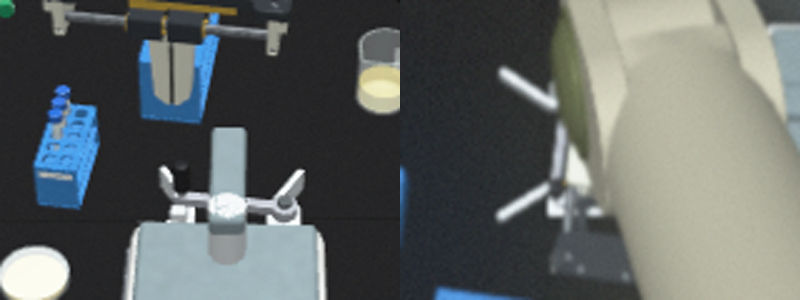

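```bash
python3 -m pendant '[[-5,0,50,0,0,0,0],[-5,0,100,0,0,0,0],[-5,0,115,0,0,0,0],[-5,0,129,0,0,0,0],[-5,0,129,0,0,0,0]]'; python3 - <<'E'
from h import *
s=snap('side'); o=bot.observe()
a=s['color'][220:300,270:390,::-1];cv2.imwrite('pics/c2.png',cv2.resize(a,None,fx=5,fy=5,interpolation=2))
E
```

```text
time_s: 4.1
ee_pos: [0.5492, -0.1342, 0.0614]
orientation: [[0.143, 0.99, 0.001], [0.99, -0.143, -0.0], [-0.0, 0.001, -1.0]]
ft_force: [-0.2, -0.5, 0.7]
width: 0.0006
finger_force: 0.0
```

View pics/c2.png

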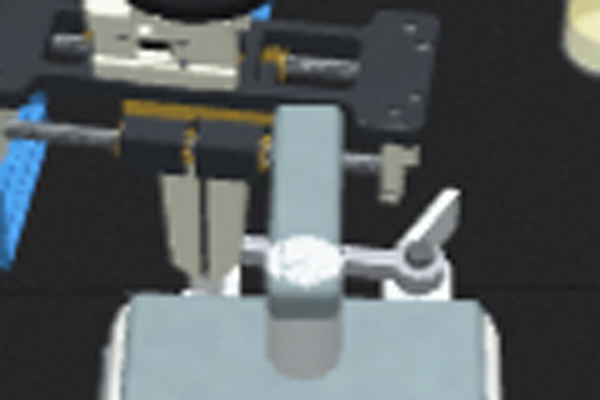

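```bash
cat > arc.py <<'E'
import sys
from go import *
# arc.py off th... : tool rows for bar angles, off = mm of TCP from knob along opening tangent
P=np.array([.644,-.113]);Y=-.02
o=bot.observe(); off=float(sys.argv[1])/1000
for th in map(float,sys.argv[2:]):
    a=np.pi-th+Y; d=np.array([np.cos(a),np.sin(a)]); tg=np.array([d[1],-d[0]])
    p=P+.093*d+off*tg; v,w=rel(o,[*p,.06],-th+Y); print(th,p.round(3),v.tolist(),w[2])
E
python3 arc.py -15.5 0 .1 .2 .3 .4 .5 .6 .7 .8 .9
```

```text
0.0 [ 0.551 -0.127] [8.0, 0.0, 2.0] -0.124
0.1 [ 0.55  -0.117] [17.0, -2.0, 2.0] -0.024
0.2 [ 0.55  -0.108] [26.0, -3.0, 2.0] 0.076
0.3 [ 0.551 -0.098] [36.0, -4.0, 2.0] 0.176
0.4 [ 0.553 -0.089] [45.0, -3.0, 2.0] 0.276
0.5 [ 0.556 -0.08 ] [54.0, -2.0, 2.0] 0.376
0.6 [ 0.559 -0.072] [63.0, 1.0, 2.0] 0.476
0.7 [ 0.564 -0.063] [72.0, 4.0, 2.0] 0.576
0.8 [ 0.569 -0.056] [81.0, 8.0, 2.0] 0.676
0.9 [ 0.575 -0.048] [89.0, 13.0, 2.0] 0.776
```

```bash
python3 -m pendant '[[8,0,1,0,0,0,0],[17,-2,2,0,0,0,0],[26,-3,2,0,0,0.08,0],[36,-4,2,0,0,0.18,0],[45,-3,2,0,0,0.28,0],[54,-2,2,0,0,0.38,0],[63,1,2,0,0,0.48,0],[72,4,2,0,0,0.58,0]]'; python3 arc.py -15.5 .8 .9 1 1.1 1.2 1.3 1.4 1.5 1.6 1.7 1.8
```

```text
time_s: 5.15
ee_pos: [0.5629, -0.0624, 0.0589]
orientation: [[0.664, 0.747, 0.0], [0.747, -0.664, 0.0], [0.0, 0.0, -1.0]]
ft_force: [0.1, -0.3, -0.3]
width: 0.0003
finger_force: 0.3
0.8 [ 0.569 -0.056] [9.0, 0.0, -1.0] 0.093
0.9 [ 0.575 -0.048] [19.0, -0.0, -1.0] 0.193
1.0 [ 0.582 -0.042] [28.0, 1.0, -1.0] 0.293
1.1 [ 0.59  -0.036] [37.0, 2.0, -1.0] 0.393
1.2 [ 0.597 -0.031] [46.0, 5.0, -1.0] 0.493
1.3 [ 0.606 -0.027] [55.0, 8.0, -1.0] 0.593
1.4 [ 0.615 -0.023] [64.0, 13.0, -1.0] 0.693
1.5 [ 0.624 -0.021] [71.0, 18.0, -1.0] 0.793
1.6 [ 0.633 -0.019] [79.0, 24.0, -1.0] 0.893
1.7 [ 0.642 -0.019] [86.0, 30.0, -1.0] 0.993
1.8 [ 0.652 -0.019] [92.0, 38.0, -1.0] 1.093
```

```bash
python3 -m pendant '[[9,0,0,0,0,0.09,0],[19,0,0,0,0,0.19,0],[28,1,0,0,0,0.29,0],[37,2,0,0,0,0.39,0],[46,5,0,0,0,0.49,0],[55,8,0,0,0,0.59,0],[64,13,0,0,0,0.69,0],[71,18,0,0,0,0.79,0]]'; python3 arc.py -15.5 1.6 1.7 1.75
```

```text
time_s: 6.15
ee_pos: [0.6234, -0.0208, 0.0588]
orientation: [[0.999, 0.055, -0.0], [0.055, -0.999, 0.001], [-0.0, -0.001, -1.0]]
ft_force: [-1.4, 0.0, -1.2]
width: 0.0009
finger_force: 0.2
1.6 [ 0.633 -0.019] [10.0, -1.0, -1.0] 0.104
1.7 [ 0.642 -0.019] [19.0, -1.0, -1.0] 0.204
1.75 [ 0.647 -0.019] [24.0, -1.0, -1.0] 0.254
```

```bash
python3 -m pendant '[[9,-1,0,0,0,0.08,0],[18,-1,0,0,0,0.08,0],[18,-1,0,0,0,0.08,0],[5,-1,0,0,0,0.08,0],[-10,-1,-30,0,0,0.08,0],[-30,-1,-90,0,0,0.08,0],[-70,-1,-150,0,0,0.08,0],[-125,-1,-150,0,0,0.08,0]]'; python3 - <<'E'
from h import *
t=snap('top','top2.png');s=snap('side','side2.png')
a=s['color'][180:300,250:370,::-1];b=t['color'][170:310,230:410,::-1]
cv2.imwrite('pics/c3.png',np.hstack([cv2.resize(a,(400,400),interpolation=2),cv2.resize(b,(400,311),interpolation=2) if 0 else cv2.copyMakeBorder(cv2.resize(b,(400,311),interpolation=2),0,89,0,0,0)]))
E
```

```text
time_s: 7.15
ee_pos: [0.4989, -0.0285, 0.2114]
orientation: [[1.0, -0.023, 0.006], [-0.023, -1.0, 0.0], [0.006, -0.001, -1.0]]
ft_force: [0.3, -0.4, -0.5]
width: 0.0005
finger_force: 0.0
```

View pics/c3.png

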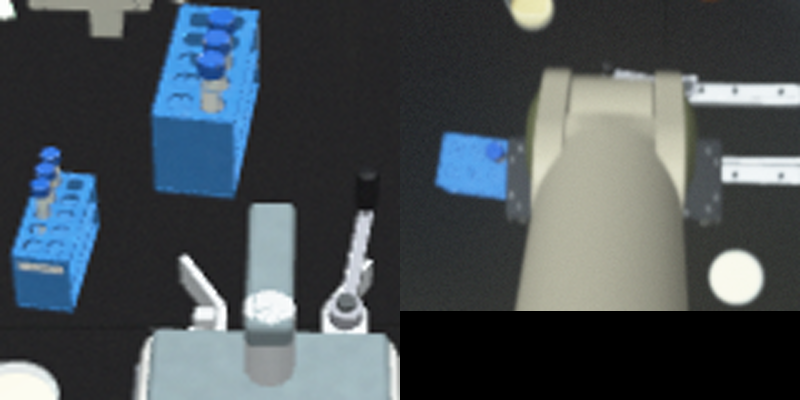

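```bash
python3 go.py .46 .112 .2 -1.59 .26  .475 .112 .022 -1.59 .26 .555 .113 .022 -1.59 .26
```

```text
[-34.0, -140.0, 10.0] [0.0, 0.263, -0.005]
[-19.0, -141.0, 188.0] [0.0, 0.263, -0.005]
[61.0, -144.0, 187.0] [0.0, 0.263, -0.005]
```

```bash
python3 -m pendant '[[-34,-50,0,0,0.1,0,60],[-34,-100,10,0,0.2,0,60],[-34,-140,10,0,0.263,0,60],[-30,-141,60,0,0.263,0,60],[-25,-141,110,0,0.263,0,60],[-20,-141,150,0,0.263,0,60],[-19,-141,180,0,0.263,0,60],[-19,-141,188,0,0.263,0,60]]'; python3 go.py .475 .112 .022 -1.59 .26 .505 .112 .022 -1.59 .26  .56 .113 .022 -1.59 .26
```

```text
time_s: 8.25
ee_pos: [0.5087, 0.1205, 0.0632]
orientation: [[0.983, -0.025, 0.182], [-0.021, -0.999, -0.026], [0.182, 0.022, -0.983]]
ft_force: [-0.3, 0.3, -0.4]
width: 0.0602
finger_force: 0.0
[-40.0, 8.0, 35.0] [0.022, 0.077, -0.001]
[-11.0, 8.0, 40.0] [0.022, 0.077, -0.001]
[43.0, 5.0, 50.0] [0.022, 0.077, -0.001]
```

```bash
python3 - <<'E'
from h import *
o=bot.observe();print(np.round(o['joint_positions'],2).tolist(),np.round(o['joint_vel'],2).tolist(),o['ee_pos'])
s=snap('side','side3.png');snap('top','top3.png')
a=s['color'][160:290,240:400,::-1]
cv2.imwrite('pics/c4.png',cv2.resize(a,None,fx=4,fy=4,interpolation=2))
E
```

```text
[-0.44, 0.58, 0.06, 2.32, 0.64, 0.11, -2.63] [0.04, 0.17, -0.03, -0.08, -0.01, 0.0, 0.0] [0.50868743 0.12051353 0.0632352 ]
```

View pics/c4.png

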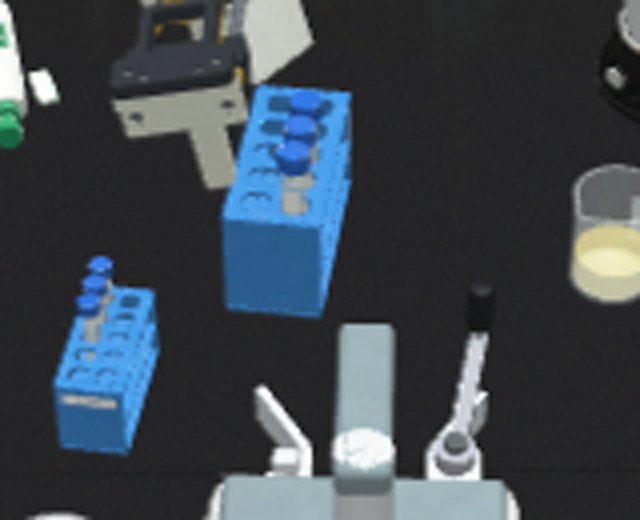

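```bash
python3 go.py .485 .112 .09 -1.59 .1; 
```

```text
[-18.0, 10.0, -30.0] [0.023, -0.084, -0.003]
```

```bash
python3 -m pendant '[[-10,5,-20,0.01,-0.04,0,60],[-18,10,-30,0.023,-0.084,0,60],[-18,10,-30,0.023,-0.084,0,60]]'; python3 go.py .485 .112 .09 -1.59 .1 .485 .112 .03 -1.59 .1; python3 -c "
from h import *
print(np.round(bot.observe()['joint_positions'],2))"
```

```text
time_s: 8.72
ee_pos: [0.4857, 0.1109, 0.0923]
orientation: [[0.994, -0.024, 0.104], [-0.024, -1.0, -0.0], [0.104, -0.002, -0.995]]
ft_force: [0.5, -0.6, -0.4]
width: 0.06
finger_force: 0.0
[-1.0, -1.0, 2.0] [-0.002, -0.004, -0.005]
[-7.0, -1.0, 62.0] [-0.002, -0.004, -0.005]
[-0.2   0.52 -0.23  2.29  0.55  0.29 -2.51]
```

```bash
python3 -m pendant '[[-2,-1,20,0,0,0,60],[-5,-1,40,0,0,0,60],[-7,-1,56,0,0,0,60],[-8,-1,66,0,0,0,60],[-8,-1,66,0,0,0,60]]'; python3 go.py .485 .112 .026 -1.59 .1 .505 .112 .026 -1.59 .1 .56 .113 .026 -1.59 .1; python3 -c "
from h import *
print(np.round(bot.observe()['joint_positions'],2))"
```

```text
time_s: 9.35
ee_pos: [0.4857, 0.1139, 0.0266]
orientation: [[0.995, -0.02, 0.097], [-0.02, -1.0, -0.003], [0.097, 0.001, -0.995]]
ft_force: [0.2, 0.5, 0.2]
width: 0.0604
finger_force: 0.0
[-1.0, 2.0, 1.0] [0.001, 0.003, -0.001]
[19.0, 2.0, 2.0] [0.001, 0.003, -0.001]
[74.0, -1.0, 8.0] [0.001, 0.003, -0.001]
[-0.34  0.64 -0.05  2.33  0.67  0.11 -2.63]
```

```bash
python3 -m pendant '[[7,1,1,0,0,0,60],[14,1,1,0,0,0,60],[20,1,2,0,0,0,60],[26,1,3,0,0,0,60],[32,1,3,0,0,0,60],[38,1,4,0,0,0,60],[44,0,4,0,0,0,60],[50,0,5,0,0,0,60]]'; python3 go.py  .56 .113 .026 -1.59 .1; python3 - <<'E'
from h import *
print(np.round(bot.observe()['joint_positions'],2))
t=snap('top','top4.png');s=snap('side','side4.png')
print(finder.mark_of('rack','side')[:2])
E
```

```text
time_s: 10.35
ee_pos: [0.5369, 0.1127, 0.0268]
orientation: [[0.995, -0.021, 0.097], [-0.021, -1.0, -0.002], [0.097, -0.001, -0.995]]
ft_force: [-0.7, 1.0, -0.3]
width: 0.0597
finger_force: 0.4
[23.0, -1.0, 3.0] [-0.0, 0.003, -0.002]
[-0.22  0.67 -0.16  2.21  0.65  0.22 -2.56]
[{'xy': [322.5, 216.3], 'p': 0.94}, {'xy': [270.6, 257.9], 'p': 0.89}]
```

```bash
python3 -m pendant '[[6,0,1,0,0,0,60],[12,0,1,0,0,0,60],[18,0,2,0,0,0,60],[23,-1,3,0,0,0,60],[27,-1,3,0,0,0,60],[29,-1,3,0,0,0,60],[29,-1,3,0,0,0,60]]'; python3 - <<'E'
from h import *
t=snap('top','top5.png');s=snap('side','side5.png')
a=s['color'][150:290,260:380,::-1]
cv2.imwrite('pics/c5.png',cv2.resize(a,None,fx=4.2,fy=4.2,interpolation=2))
E
```

```text
time_s: 11.38
ee_pos: [0.5658, 0.1129, 0.0266]
orientation: [[0.995, -0.021, 0.097], [-0.021, -1.0, -0.002], [0.097, -0.0, -0.995]]
ft_force: [-1.3, 0.7, -0.7]
width: 0.0599
finger_force: 0.3
```

View pics/c5.png

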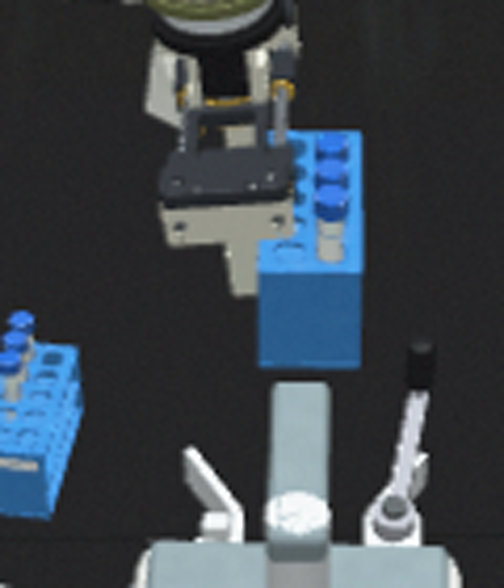

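```bash
python3 - <<'E'
from h import *
np.set_printoptions(precision=4,suppress=True)
s=optics.snapshot('side')
S=lambda c,r,z:at(s,260+c/4.2-.4,150+r/4.2-.4,z)[:2]
print('rack base lead',S(259,366,0),S(361,367,0),'top lead',S(259,272,.075),S(363,272,.075),'rear top R',S(362,131,.075))
print('pivot',S(394,508,.05),'lipL tip',S(187,452,.025),'lipR tip',S(424,454,.025),'knob',S(420,345,.08))
for p in[(.596,-.052,0),(.533,-.052,.025),(.658,-.055,.025)]: print((proj(s,p)-[260,150])*4.2)
E
```

```text
rack base lead [0.5704 0.0494] [0.6307 0.0483] top lead [0.5709 0.0478] [0.6301 0.0475] rear top R [0.6331 0.1783]
pivot [ 0.6426 -0.1137] lipL tip [ 0.5309 -0.0469] lipR tip [ 0.6624 -0.0489] knob [ 0.6594 -0.0193]
[302.3108 487.907 ]
[188.9038 456.7848]
[414.8025 460.2127]
```

```bash
python3 go.py .54 .113 .03 -1.59 .1  .53 .113 .2 -1.59 .0 .602 .23 .2 -.02 0
```

```text
[-25.0, 0.0, -6.0] [-0.0, 0.003, -0.002]
[-19.0, 1.0, -176.0] [-0.0, -0.097, -0.002]
[51.0, -118.0, -169.0] [0.076, -0.077, -1.57]
```

```bash
python3 -m pendant '[[-10,0,-3,0,0,0,60],[-25,0,-6,0,0,0,40],[-25,0,-60,0,-0.04,0,20],[-22,0,-120,0,-0.09,0,20],[-19,0,-175,0,-0.097,0,20],[-10,-30,-175,0.01,-0.09,-0.18,20],[0,-60,-173,0.02,-0.09,-0.36,20],[10,-90,-171,0.03,-0.09,-0.54,20]]'; python3 go.py .602 .23 .2 -.02 0
```

```text
time_s: 12.52
ee_pos: [0.5601, 0.2036, 0.1979]
orientation: [[0.865, 0.502, 0.004], [0.502, -0.865, 0.004], [0.006, -0.001, -1.0]]
ft_force: [0.3, -0.8, -0.5]
width: 0.0199
finger_force: 0.0
[50.0, -2.0, -2.0] [0.002, -0.006, -1.025]
```

```bash
python3 -m pendant '[[25,-1,-2,0,0,-0.17,20],[50,-2,-2,0,0,-0.34,20],[50,-2,-2,0,0,-0.51,20],[50,-2,-2,0,0,-0.68,20],[50,-2,-2,0,0,-0.85,20],[50,-2,-2,0,0,-1.025,20],[50,-2,-2,0,0,-1.025,20],[50,-2,-2,0,0,-1.025,20]]'; python3 go.py .602 .215 .034 -.02 0
```

```text
time_s: 13.52
ee_pos: [0.6027, 0.2295, 0.1999]
orientation: [[0.029, 1.0, 0.003], [1.0, -0.029, 0.004], [0.005, 0.003, -1.0]]
ft_force: [0.9, 0.5, -1.1]
width: 0.0198
finger_force: 0.0
[-15.0, -1.0, 166.0] [0.003, -0.005, -0.009]
```

```bash
python3 -m pendant '[[0,-1,55,0,-0.005,-0.01,20],[0,-1,110,0,-0.005,-0.01,20],[0,-1,150,0,-0.005,-0.01,20],[-5,-1,166,0,-0.005,-0.01,20],[-15,-1,166,0,-0.005,-0.01,20]]'; python3 go.py .601 .19 .034 -.02 0 .5987 .09 .034 -.02 0 .596 -.10 .034 -.02 0
```

```text
time_s: 14.15
ee_pos: [0.6022, 0.2154, 0.0339]
orientation: [[0.016, 1.0, 0.003], [1.0, -0.016, -0.0], [-0.0, 0.003, -1.0]]
ft_force: [0.1, 0.4, -0.2]
width: 0.0199
finger_force: 0.0
[-25.0, -1.0, -0.0] [0.003, 0.0, 0.004]
[-125.0, -1.0, -0.0] [0.003, 0.0, 0.004]
[-315.0, -1.0, -0.0] [0.003, 0.0, 0.004]
```

```bash
python3 -m pendant '[[-12,-1,0,0,0,0,20],[-22,-1,0,0,0,0,20],[-29,-1,0,0,0,0,20],[-36,-1,0,0,0,0,20],[-44,-1,0,0,0,0,20],[-53,-1,0,0,0,0,20],[-62,-1,0,0,0,0,20],[-71,-1,0,0,0,0,20]]'; python3 -m pendant '[[-9,0,0,0,0,0,20],[-18,0,0,0,0,0,20],[-27,0,0,0,0,0,20],[-36,0,0,0,0,0,20],[-45,0,0,0,0,0,20],[-54,0,0,0,0,0,20],[-63,0,0,0,0,0,20],[-70,0,0,0,0,0,20]]'; python3 - <<'E'
from h import *
t=snap('top','top6.png');s=snap('side','side6.png')
print(finder.mark_of('rack','side')[:2])
b=s['color'][180:310,260:380,::-1]
cv2.imwrite('pics/c6.png',cv2.resize(b,None,fx=4.2,fy=4.2,interpolation=2))
E
```

```text
time_s: 15.15
ee_pos: [0.6003, 0.1438, 0.034]
orientation: [[0.016, 1.0, 0.003], [1.0, -0.016, 0.0], [0.0, 0.003, -1.0]]
ft_force: [-0.3, 0.7, 1.6]
width: 0.0202
finger_force: 0.8
time_s: 16.15
ee_pos: [0.5992, 0.0736, 0.0339]
orientation: [[0.017, 1.0, 0.003], [1.0, -0.017, -0.0], [-0.0, 0.003, -1.0]]
ft_force: [1.3, 1.4, 0.1]
width: 0.0199
finger_force: 0.5
[{'xy': [268.1, 260.4], 'p': 0.87}, {'xy': [331.6, 246.6], 'p': 0.68}]
```

View pics/c6.png

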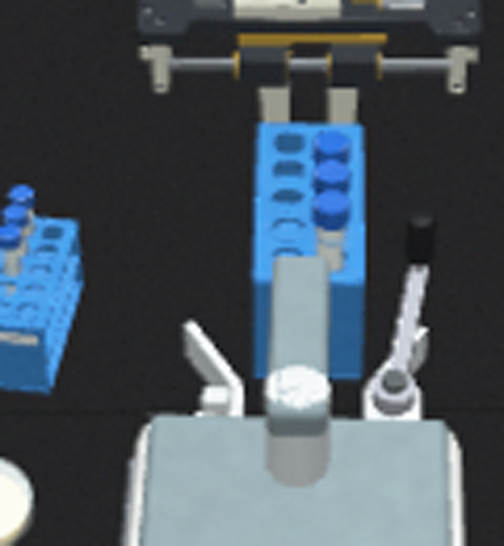

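```bash
python3 -m pendant '[[-7,0,0,0,0,0,20],[-14,0,0,0,0,0,20],[-22,0,0,0,0,0,20],[-30,0,0,0,0,0,20],[-38,0,0,0,0,0,20],[-46,0,0,0,0,0,20],[-54,0,0,0,0,0,20],[-60,0,0,0,0,0,20]]'; python3 -m pendant '[[-8,0,0,0,0,0,20],[-16,0,0,0,0,0,20],[-24,0,0,0,0,0,20],[-32,0,0,0,0,0,20],[-40,0,0,0,0,0,20],[-48,0,0,0,0,0,20],[-54,0,0,0,0,0,20],[-60,0,0,0,0,0,20]]'; python3 -m pendant '[[-6,0,0,0,0,0,20],[-12,0,0,0,0,0,20],[-18,0,0,0,0,0,20],[-24,0,0,0,0,0,20],[-30,0,0,0,0,0,20],[-35,0,0,0,0,0,20],[-40,0,0,0,0,0,20],[-45,0,0,0,0,0,20]]'
```

```text
time_s: 17.3
ee_pos: [0.5982, 0.0137, 0.034]
orientation: [[0.017, 1.0, 0.003], [1.0, -0.017, -0.0], [-0.0, 0.003, -1.0]]
ft_force: [0.2, 1.4, 1.2]
width: 0.0198
finger_force: 0.7
time_s: 18.3
ee_pos: [0.5972, -0.0461, 0.034]
orientation: [[0.016, 1.0, 0.003], [1.0, -0.016, -0.0], [-0.0, 0.003, -1.0]]
ft_force: [-1.0, 1.0, 0.0]
width: 0.0199
finger_force: 0.5
time_s: 19.3
ee_pos: [0.5965, -0.0909, 0.034]
orientation: [[0.016, 1.0, 0.003], [1.0, -0.016, 0.0], [0.0, 0.003, -1.0]]
ft_force: [-0.5, 1.2, -1.4]
width: 0.0201
finger_force: 0.4
```

Smooth entry. Now slow, stopping as the force rises at the end stop.

```bash
python3 -m pendant '[[-2,0,0,0,0,0,20],[-4,0,0,0,0,0,20],[-6,0,0,0,0,0,20],[-8,0,0,0,0,0,20],[-10,0,0,0,0,0,20],[-11,0,0,0,0,0,20],[-12,0,0,0,0,0,20]]'; python3 -m pendant '[[-1,0,0,0,0,0,20],[-2,0,0,0,0,0,20],[-3,0,0,0,0,0,20],[-3,0,0,0,0,0,20]]'; python3 -m pendant '[[-1,0,0,0,0,0,20],[-2,0,0,0,0,0,20],[-2,0,0,0,0,0,20]]'
```

```text
time_s: 20.18
ee_pos: [0.5964, -0.1026, 0.034]
orientation: [[0.016, 1.0, 0.004], [1.0, -0.016, 0.0], [0.0, 0.004, -1.0]]
ft_force: [-0.3, 1.0, -0.3]
width: 0.02
finger_force: 0.5
time_s: 20.68
ee_pos: [0.5963, -0.1058, 0.034]
orientation: [[0.016, 1.0, 0.004], [1.0, -0.016, -0.0], [-0.0, 0.004, -1.0]]
ft_force: [0.4, 0.4, -0.5]
width: 0.0203
finger_force: 0.1
time_s: 21.05
ee_pos: [0.5963, -0.1077, 0.034]
orientation: [[0.016, 1.0, 0.004], [1.0, -0.016, -0.0], [-0.0, 0.004, -1.0]]
ft_force: [-1.1, -0.1, -0.7]
width: 0.0202
finger_force: 0.3
```

```bash
python3 -m pendant '[[-1,0,0,0,0,0,20],[-2,0,0,0,0,0,20],[-2,0,0,0,0,0,20]]'; python3 -m pendant '[[-1,0,0,0,0,0,20],[-2,0,0,0,0,0,20],[-2,0,0,0,0,0,20]]'; python3 -m pendant '[[-1,0,0,0,0,0,20],[-1,0,0,0,0,0,20]]'|sed -n '2p;4p'
```

```text
time_s: 21.42
ee_pos: [0.5962, -0.1098, 0.034]
orientation: [[0.016, 1.0, 0.003], [1.0, -0.016, -0.0], [-0.0, 0.004, -1.0]]
ft_force: [0.8, -0.2, -0.4]
width: 0.0199
finger_force: 0.3
time_s: 21.8
ee_pos: [0.5965, -0.1103, 0.0342]
orientation: [[0.016, 1.0, 0.004], [1.0, -0.016, 0.002], [0.002, 0.004, -1.0]]
ft_force: [0.1, 4.9, 0.5]
width: 0.0198
finger_force: 2.6
ee_pos: [0.5966, -0.1103, 0.0343]
ft_force: [-0.2, 7.7, 0.8]
```

```bash
python3 -m pendant '[[5,0,0,0,0,0,20],[30,0,0,0,0,0,20],[50,0,-60,0,0,0,10],[70,0,-120,0,0,0,0],[80,0,-170,0,0,0,0]]'; python3 arc.py 33 1.7 ; python3 - <<'E'
from h import *
s=snap('side','side7.png')
print(finder.mark_of('retainer_knob','side')[:2])
b=s['color'][180:310,250:390,::-1]
cv2.imwrite('pics/c7.png',cv2.resize(b,None,fx=4.2,fy=4.2,interpolation=2))
E
```

```text
time_s: 22.68
ee_pos: [0.5969, -0.0317, 0.2062]
orientation: [[0.015, 1.0, 0.004], [1.0, -0.015, -0.0], [-0.0, 0.004, -1.0]]
ft_force: [1.1, -1.3, -0.4]
width: 0.0009
finger_force: 0.0
1.7 [ 0.69  -0.026] [7.0, 93.0, 147.0] 1.705
[{'xy': [361.8, 235.8], 'p': 0.72}]
```

View pics/c7.png

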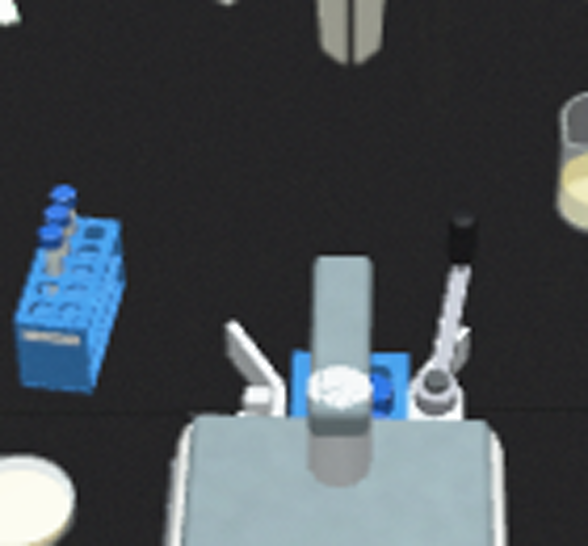

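```bash
python3 - <<'E'
from h import *
s=optics.snapshot('side')
S=lambda c,r,z:at(s,250+c/4.2-.4,180+r/4.2-.4,z)[:2].round(4)
print('rear top edge',S(294,352,.075),S(409,352,.075),'knob',S(462,219,.08))
E
python3 -m pendant '[[5,40,0,0,0,0.18,0],[7,93,0,0,0,0.36,0],[7,93,0,0,0,0.54,0],[7,93,0,0,0,0.72,0],[7,93,0,0,0,0.9,0],[7,93,0,0,0,1.08,0],[7,93,0,0,0,1.26,0],[7,93,0,0,0,1.44,0]]'; python3 arc.py 33 1.7
```

```text
rear top edge [ 0.5678 -0.1158] [ 0.6277 -0.1159] knob [ 0.6594 -0.0193]
time_s: 23.82
ee_pos: [0.6892, -0.0284, 0.2026]
orientation: [[0.994, 0.107, 0.001], [0.107, -0.994, -0.001], [0.001, 0.002, -1.0]]
ft_force: [0.3, 0.3, 0.0]
width: 0.0006
finger_force: 0.0
1.7 [ 0.69  -0.026] [1.0, -3.0, 143.0] 0.257
```

```bash
python3 -m pendant '[[1,-3,40,0,0,0.15,0],[1,-3,90,0,0,0.25,0],[1,-3,125,0,0,0.25,0],[1,-3,142,0,0,0.25,0],[1,-3,142,0,0,0.25,0]]'; python3 arc.py 15.5 1.7 1.6 1.5 1.4 1.3 1.2 1.1 1.0 .9
```

```text
time_s: 24.45
ee_pos: [0.6903, -0.0245, 0.0609]
orientation: [[0.991, -0.135, 0.001], [-0.135, -0.991, -0.0], [0.001, 0.0, -1.0]]
ft_force: [0.6, -0.4, 0.3]
width: 0.0004
finger_force: 0.0
1.7 [ 0.673 -0.023] [-17.0, 1.0, 1.0] 0.014
1.6 [ 0.664 -0.021] [-27.0, -0.0, 1.0] -0.086
1.5 [ 0.655 -0.019] [-36.0, -0.0, 1.0] -0.186
1.4 [ 0.645 -0.019] [-45.0, 0.0, 1.0] -0.286
1.3 [ 0.636 -0.019] [-55.0, 2.0, 1.0] -0.386
1.2 [ 0.627 -0.02 ] [-64.0, 5.0, 1.0] -0.486
1.1 [ 0.617 -0.023] [-72.0, 8.0, 1.0] -0.586
1.0 [ 0.609 -0.026] [-81.0, 12.0, 1.0] -0.686
0.9 [ 0.6  -0.03] [-89.0, 17.0, 1.0] -0.786
```

```bash
python3 -m pendant '[[-9,0,1,0,0,0,0],[-18,0,1,0,0,0,0],[-27,0,1,0,0,-0.09,0],[-36,0,1,0,0,-0.19,0],[-45,0,1,0,0,-0.29,0],[-55,2,1,0,0,-0.39,0],[-64,5,1,0,0,-0.49,0],[-72,8,1,0,0,-0.59,0]]'; python3 arc.py 15.5 1.0 .9 .8 .7 .6 .5 .4 .3 .2 .1 0
```

```text
time_s: 25.45
ee_pos: [0.6184, -0.022, 0.0624]
orientation: [[0.897, 0.442, 0.005], [0.442, -0.897, -0.0], [0.005, 0.002, -1.0]]
ft_force: [1.1, -0.7, 0.7]
width: 0.0002
finger_force: 0.3
1.0 [ 0.609 -0.026] [-10.0, -1.0, 2.0] -0.093
0.9 [ 0.6  -0.03] [-20.0, -1.0, 2.0] -0.193
0.8 [ 0.592 -0.034] [-29.0, -1.0, 2.0] -0.293
0.7 [ 0.584 -0.04 ] [-39.0, 1.0, 2.0] -0.393
0.6 [ 0.577 -0.046] [-48.0, 4.0, 2.0] -0.493
0.5 [ 0.571 -0.053] [-56.0, 7.0, 2.0] -0.593
0.4 [ 0.565 -0.061] [-65.0, 11.0, 2.0] -0.693
0.3 [ 0.561 -0.069] [-73.0, 17.0, 2.0] -0.793
0.2 [ 0.557 -0.078] [-80.0, 22.0, 2.0] -0.893
0.1 [ 0.554 -0.086] [-87.0, 29.0, 2.0] -0.993
0.0 [ 0.551 -0.096] [-93.0, 36.0, 2.0] -1.093
```

```bash
python3 -m pendant '[[-10,-1,2,0,0,-0.09,0],[-20,-1,2,0,0,-0.19,0],[-29,-1,2,0,0,-0.29,0],[-39,1,2,0,0,-0.39,0],[-48,4,2,0,0,-0.49,0],[-56,7,2,0,0,-0.59,0],[-65,11,2,0,0,-0.69,0],[-73,17,2,0,0,-0.79,0]]'; python3 arc.py 15.5 .25 .2 .15 .1 .05 0 -.05 -.1
```

```text
time_s: 26.45
ee_pos: [0.5602, -0.0696, 0.06]
orientation: [[0.317, 0.948, 0.005], [0.948, -0.317, -0.001], [0.001, 0.005, -1.0]]
ft_force: [-0.1, 0.7, -0.8]
width: 0.0003
finger_force: 0.3
0.25 [ 0.559 -0.073] [-4.0, -1.0, -0.0] -0.053
0.2 [ 0.557 -0.078] [-9.0, -1.0, -0.0] -0.103
0.15 [ 0.555 -0.082] [-13.0, -1.0, -0.0] -0.153
0.1 [ 0.554 -0.086] [-18.0, -1.0, -0.0] -0.203
0.05 [ 0.552 -0.091] [-23.0, -1.0, -0.0] -0.253
0.0 [ 0.551 -0.096] [-27.0, -0.0, -0.0] -0.303
-0.05 [ 0.551 -0.1  ] [-32.0, 1.0, -0.0] -0.353
-0.1 [ 0.55  -0.105] [-37.0, 2.0, -0.0] -0.403
```

```bash
python3 -m pendant '[[-4,-1,0,0,0,-0.05,0],[-9,-1,0,0,0,-0.1,0],[-13,-1,0,0,0,-0.15,0],[-18,-1,0,0,0,-0.2,0],[-21,-1,0,0,0,-0.25,0],[-24,0,0,0,0,-0.3,0],[-25,0,0,0,0,-0.3,0],[-25,0,0,0,0,-0.3,0]]'; for i in 1 2; do python3 -m pendant '[[-1,0,0,0,0,0,0],[-2,0,0,0,0,0,0],[-2,0,0,0,0,0,0]]'|sed -n '2p;4p;6p';done
```

```text
time_s: 27.45
ee_pos: [0.5526, -0.0933, 0.0594]
orientation: [[0.027, 1.0, 0.004], [1.0, -0.027, -0.0], [-0.0, 0.004, -1.0]]
ft_force: [0.2, 0.6, 0.6]
width: 0.0001
finger_force: 0.2
ee_pos: [0.5526, -0.0935, 0.0592]
ft_force: [-1.8, 5.6, 4.7]
finger_force: 2.8
ee_pos: [0.5526, -0.0938, 0.0593]
ft_force: [-2.3, 9.3, 4.1]
finger_force: 5.2
```

```bash
python3 -m pendant '[[5,0,0,0,0,0,0],[30,0,0,0,0,0,0],[60,0,-40,0,0,0,0],[110,0,-100,0,0,0,0],[160,0,-160,0,0,0,0],[200,-20,-200,0,0,0,0],[200,-20,-200,0,0,0,0]]'|sed -n 1,2p; python3 - <<'E'
from h import *
t=snap('top','top8.png');s=snap('side','side8.png')
a=s['color'][200:310,270:380,::-1];b=t['color'][180:290,300:410,::-1]
cv2.imwrite('pics/c8.png',np.hstack([cv2.resize(a,(400,400),interpolation=2),cv2.resize(b,(400,400),interpolation=2)]))
E
```

```text
time_s: 29.08
ee_pos: [0.5369, 0.1056, 0.2612]
```

View pics/c8.png

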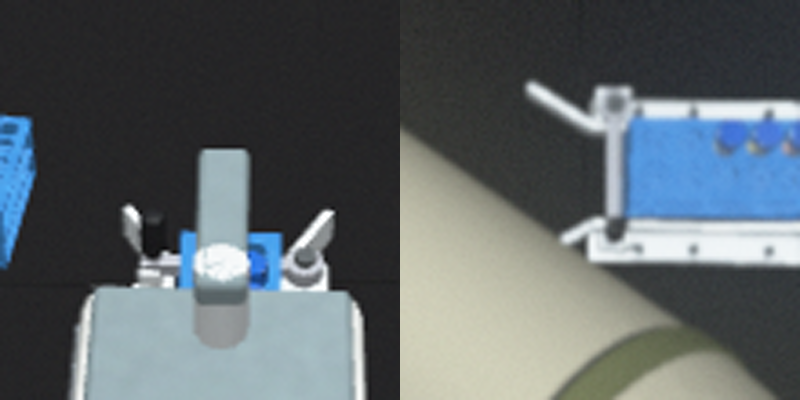

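The right-hand (top) view shows the rack in the lane with the bar parallel behind its rear end, from the pivot at crop (612,103) to the knob at (615,230). The hand is clear.

```bash
python3 -c "
from bench import bot
print(bot.job_done())"
```

```text
the job is handed in; nothing more can be done
None
```

The job is handed in at about 29 s: the bar was swung open, the larger rack pushed in until it met the end stop (about 8 N), the bar closed against its stop behind it (about 9 N), and the hand drawn clear. The last pictures show the rack between the rails with the bar square behind it; no verdict came back from the hand-in.

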